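Change the die of a pasta extruder head

TASK

Change over the pasta extruder head: first take the white die out of it and lay it flat in the middle of the blue wash pan. Then build up the head in this order: the brass die, turned so that its tab drops into the slot and it sits fully down; the green spacer ring centred on it round its boss; and last the red cap, level, down over the ring. Set each piece down gently and let go of it (no dropping), and leave the black die, the stamp, the shaker and the brush where they are.

Things in the scene. Friction and masses are not known exactly. Their poses are not given: they have to be found in the camera images.
- head: Extruder head, fixed, mouth up: dark steel disc 110 mm across, 22 mm high, with an aluminium collar on it (bore 71, outside 91 mm, top at 36 mm) round a flat recess. One slot in the collar, 22 mm wide, takes a die's tab; it lies along +x. Origin: centre of underside, z up. In the full stack the undersides of die, ring and cap are 22, 38 and 66 mm above it.
- pan: Round blue open wash pan, fixed, 132 mm in outer diameter, 28 mm high, wall 4 mm, floor 5 mm thick. Origin: centre of its underside.
- white_die: Old die, white plastic, 100 g; starts seated in the head, tab in the slot, 2 mm play. Disc 66 mm across, 16 mm thick, dots on its face; square rim tab 14 mm wide reaching 44 mm from the centre along +x; round central boss, 24 mm across, top 50 mm above the underside: grip it there. Origin: centre of underside, z up.
- brass_die: New die, brass, 450 g, on the table, tab within 70 degrees of +x. In the head: 2 mm play round it, 4 mm each side of the tab. Disc 66 mm across, 16 mm thick, dots on its face; square rim tab 14 mm wide reaching 44 mm from the centre along +x; round central boss, 24 mm across, top 50 mm above the underside: grip it there. Origin: centre of underside, z up.
- spacer: Green plastic ring standing on the table: outer diameter 62 mm, bore 38 mm, 38 mm high, about 80 g; grip it across the outside. It drops over a die's boss and rests on the die's disc. Origin: centre of its underside; z up.
- cap: Red plastic cap, 100 g: plate 80 mm across with a skirt 10 mm deep below (bore 72 mm, loose over the green ring) and a round knob on top, 24 mm across. Origin: centre of the skirt's lower edge, z up; plate from 10 to 16 mm, knob from 16 to 50 mm. The plate rests on top of the green ring.
- black_die: A spare die of black plastic with white dots, on the table; not to be used or moved. Same shape as the others. Origin: centre of its underside.
- stamp: Ravioli stamp standing on the table, 50 mm square aluminium foot 18 mm high and a turned wooden handle, 70 mm high in all; leave it. Origin: centre of its underside.
- shaker: Aluminium shaker, 42 mm in diameter, 82 mm high, standing; leave it. Origin: centre of its underside.
- brush: Brush lying on the table towards the far side, roughly sideways (its x axis runs along its length); leave it. Origin: underside, about mid-length.
Things that resemble listed ones, but are neither listed nor needed, are in the scene too. There is more than one size of the cap; the one meant has the size given above.

How it is judged:
By the outcome, as a careful person would: the job done as asked, in the order asked, and still so for the second after the job is handed in, with the robot touching nothing.
It also fails if it takes over 128 s, if anything falls off the work surface, if the arm or the gripper's body presses on something with over 40 N, if the wrist force passes 120 N, or if a joint passes its speed limit or range.

ROBOT

A 6-joint arm with a two-finger parallel gripper is mounted at the origin on the work surface. World frame = base frame: x ahead of the robot, y to its left, z up, the work surface at z = 0. Lengths are in mm, angles in degrees, forces in N, time in s.
With the tool pointing down it reaches from about 350 to 850 mm from the base axis. Payload 8.1 kg.
Tool frame: the origin (TCP) lies between the finger pads; the fingertips stand 17 mm ahead of it and the grasp point (between the pads) lies 2 mm behind it; z points along the fingers, y is the line along which they close (so a half turn about z gives the same grasp; the last joint's range is limited). The gripper opens to 85 mm and grips with 20 to 120 N. Pads are 22 mm wide; open, the fingers measure 114 mm over their backs; the gripper's body (76 mm by 85 mm) begins 54 mm behind the grasp point. The pads swing forward as they close: fully open they stand 13 mm farther back than shut.
Start: joints at [-79.893, 7.471, 85.268, -0, 87.261, -4.893], TCP at [155.312, -579.555, 248.292] pointing down, gripper open.
Joint ranges: [-169.43, 169.43], [-51.17, 129.36], [1.28, 143.12], [-76.62, 256.62], [0, 156.53], [-152.29, 152.29]. Speed limits (degrees/s): [136.94, 136.94, 159.86, 180, 180, 180].

INTERFACE

Orientations are given as [roll, pitch, yaw] about the fixed x, y, z axes, in that order (R = Rz(yaw) Ry(pitch) Rx(roll)).
In Python, from bench import sense, snapshot, hand_in, trace, place_of gives the robot as it stands.
- The arm moves only by the shell command python3 -m handwheel 'ROWS' [FORCE]. ROWS is JSON, a list of rows, each a list of 7 numbers: the opening, from -1 (shut) to 1 (fully open), then the shift along the tool's x, y, z in cm, then the turn, a rotation vector about the tool's x, y, z in rad. A call has 1 to 12 rows; each row shifts and turns the commanded pose from where the row before left it, along the tool's axes as they then stand; what a row does not reach is not made up. A row lasts 1/12 s, in which the tool goes at most 41.7 mm and 7.16 degrees, less where a joint would pass 70% of its speed; a pose out of reach is approached as far as the arm can. A call with a gripper value outside its range is refused whole. The fingers move at their own pace and stop on an object; FORCE is the grip in N (left out, the last holds). Time passes only in rows, so rows that do not move let the fingers close. It gives the time, the measured TCP pose, the force, the opening and the grip force at its end, in the units of the state.
- sense(): the state, without advancing time (a new reading comes with each control period).
- snapshot(name): name is "scene" or "top" or "wrist"; returns a dict with "image" (400x640x3 uint8, red, green, blue), "intrinsics" (3x3 intrinsics, pixels), "R" (3x3) and "t" (3): a world point X has camera coordinates R X + t. Camera axes: x right, y down, z forward; pixel columns grow to the right and rows downward; lengths in mm; the calibration is good to about 2 mm. A picture is of the moment at which its call begins. There is no depth.
- hand_in(): hands the job in; it is judged then, once.
Trained networks look in a picture, given as the dict that the camera call returned (one of the last four; its "shot" number tells which), for a name from the list of things; names that differ only in an ending like _2 or _b are one class to them, and where a whole thing is asked for, a point or a joint stands for the part that bears it (a point fixed in the world has none). Each returns a list of dicts, best first, with "conf" (0 to 1); they miss things now and then, are a little off and sometimes report something else, mostly with a low value. They report only what shows in the picture. A call takes as long as a camera call. They do not tell look-alikes from the thing itself.
- trace(picture, query): "pixels" (400x640 bool, what is visible of it).
- place_of(picture, query): "location" ([x, y, z] in mm, in world coordinates, good to about 4 mm: a listed point, or the origin of a listed thing).
The state is a dict: "time": time; "joint_pos": joint angles; "qd": joint speeds; "joint_efforts": joint torques, N m; "tool_pos": TCP position; "tcp_rot": TCP orientation; "ft_force": force on the tool from outside, world axes, zero at the start; "wrist_torque": the same for the moment, N m; "finger_gap": finger opening in mm; "grip_force": force on a finger pad.
Only numpy, scipy, OpenCV 4.12 (cv2) and the standard library are available. Lean on these libraries where they do the work, as an engineer would, in place of code of your own. Each camera call takes 0.05 s, during which the arm holds its last target. There are 200 camera calls.

## Working session

There is one attempt and no reset: what is moved stays moved. The work goes in short steps, Python scripts to look and compute and a shell command to move; the robot and the scene stay as the last step left them, time stands still between calls to the robot, and variables do not carry over. Pictures are saved under pics/ and viewed, at most 14 in all, crops included, and the job is handed in when it is done.

```bash
mkdir -p pics; ls; python3 - <<'E'
from bench import *
import cv2, numpy as np
s=sense(); print(s)
for n in ("scene","top"):
    p=snapshot(n); cv2.imwrite(f"pics/{n}0.png",p["image"][:,:,::-1])
    print(n,p["R"],p["t"],p["intrinsics"])
    for q in "head pan white_die brass_die spacer cap black_die stamp shaker brush".split():
        print(q,[(np.round(d["location"]).tolist(),round(d["conf"],2)) for d in place_of(p,q)[:4]])
E
```

```text
pics
{'time': 0.0, 'joint_pos': array([-7.98942333e+01,  7.51560242e+00,  8.53301480e+01,  4.66318434e-04,
        8.72602715e+01, -4.89406183e+00]), 'qd': array([ 0.02506059,  0.0621751 , -0.04045718, -0.02769486, -0.05343913,
        0.05365706]), 'joint_efforts': array([-2.68655189e-03, -5.69404292e+01, -5.00549340e+01, -6.21158561e-04,
        1.45243984e-02, -2.80580474e-05]), 'tool_pos': array([ 155.21286915, -579.04154147,  247.23091169]), 'tcp_rot': array([-1.79894404e+02, -9.50915312e-03,  1.49997971e+01]), 'ft_force': array([ 0.05471694, -0.4847726 ,  0.35971146]), 'wrist_torque': array([ 0.05366459, -0.02283494,  0.04461655]), 'grip_force': 0.0, 'finger_gap': 85.20144842478248}
scene [[-0.6509927   0.7590159  -0.01016697]
 [ 0.49416033  0.41358842 -0.7646896 ]
 [-0.57620663 -0.50283146 -0.64431859]] [ 378.58800786 -241.65532347 1454.81812949] [[517.0005772    0.         315.5307254 ]
 [  0.         517.0005772  204.58307743]
 [  0.           0.           1.        ]]
head [([453.0, 150.0, 0.0], 0.95)]
pan [([464.0, -121.0, -2.0], 0.68)]
white_die [([449.0, 154.0, 21.0], 0.
[... 451 characters left out ...]
6 1199.59271515] [[490.95617299   0.         314.72136477]
 [  0.         490.95617299 210.05700106]
 [  0.           0.           1.        ]]
head [([451.0, 153.0, -2.0], 0.89), ([719.0, 138.0, 2.0], 0.7)]
pan []
white_die [([456.0, 154.0, 27.0], 0.74), ([449.0, 154.0, -2.0], 0.6)]
brass_die [([391.0, -323.0, -1.0], 0.62)]
spacer [([603.0, 283.0, 1.0], 0.68), ([453.0, 155.0, 28.0], 0.58), ([394.0, -322.0, -0.0], 0.24)]
cap [([503.0, -324.0, 2.0], 0.77), ([616.0, -255.0, 1.0], 0.71), ([449.0, 154.0, -3.0], 0.24)]
black_die [([381.0, 309.0, -2.0], 0.62)]
stamp [([645.0, 4.0, -3.0], 0.72)]
shaker [([722.0, 140.0, -0.0], 0.5)]
brush [([744.0, -138.0, 0.0], 0.74), ([393.0, -324.0, -3.0], 0.43)]
```

View pics/scene0.png

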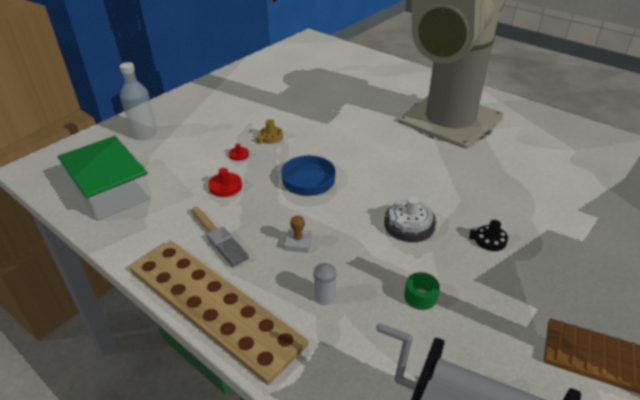

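View pics/top0.png

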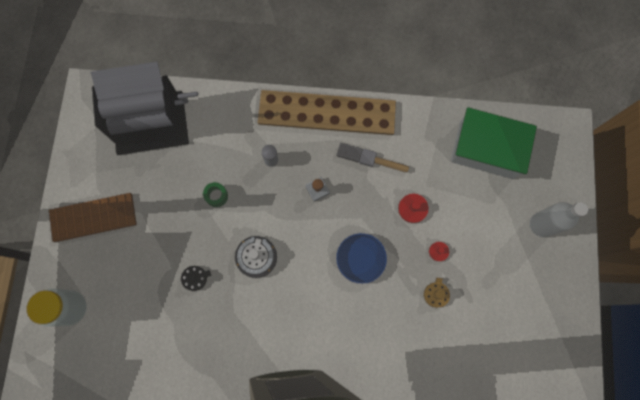

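The scene picture shows the head with the white die at (410,218), pan (308,175), brass die (270,132), black die (491,236), green ring (421,291), stamp, shaker and brush. There are two red caps, at scene (225,182) / top (414,208) and scene (239,152) / top (439,251). The first is about 30 px across in the top view at about 0.41 px/mm, so it fits 80 mm. The other is about 20 px, roughly 50 mm. I'll fit models and confirm with a crop.

```bash
cat > fit.py <<'E'
from bench import *
import cv2, numpy as np
from scipy.optimize import minimize
def cyl(r,z0,z1):
    a=np.linspace(0,2*np.pi,40); return np.array([[r*np.cos(t),r*np.sin(t),z] for z in(z0,z1) for t in a])
def box(x0,x1,y0,y1,z0,z1): return np.array([[x,y,z] for x in(x0,x1) for y in(y0,y1) for z in(z0,z1)],float)
DIE=[cyl(33,0,16),cyl(12,16,50),box(25,44,-7,7,0,16)]
M=dict(white_die=DIE,brass_die=DIE,black_die=DIE,spacer=[cyl(31,0,38)],cap=[cyl(40,0,16),cyl(12,16,50)],
  smallcap=[cyl(25,0,12),cyl(8,12,35)],head=[cyl(55,0,22),cyl(45.5,22,36)],pan=[cyl(66,0,28)],shaker=[cyl(21,0,82)])
S=4
def proj(p,X):
    c=X@p["R"].T+p["t"]; u=c@p["intrinsics"].T; return u[:,:2]/u[:,2:]
def render(p,m,x,y,z,yaw,box):
    c,s=np.cos(yaw),np.sin(yaw); im=np.zeros(((box[3]-box[1])*S,(box[2]-box[0])*S),np.uint8)
    for q in m:
        w=np.c_[q[:,0]*c-q[:,1]*s+x,q[:,0]*s+q[:,1]*c+y,q[:,2]+z]
        h=cv2.convexHull(((proj(p,w)-box[:2]+.5)*S*16).astype(np.float32)).round().astype(np.int32)
        cv2.fillConvexPoly(im,h,255,shift=4)
    return cv2.resize(im,None,fx=1/S,fy=1/S,interpolation=cv2.INTER_AREA)/255.
def fit(views,name,x,y,z=0,yaw=0,useyaw=False,hole=False):
    "views: list of (picture, mask)"
    m=M[name]
    bx=[]
    for p,k in views:
        r,c=np.where(k); bx.append((max(c.min()-15,0),max(r.min()-15,0),min(c.max()+16,640),min(r.max()+16,400)))
    def cost(v):
        e=0
        for (p,k),b in zip(views,bx):
            e+=np.abs(render(p,m,v[0],v[1],z,v[2]/20 if useyaw else yaw,b)-k[b[1]:b[3],b[0]:b[2]]).sum()/k.sum()
        return e/len(views)
    best=None
    for y0 in (np.radians(np.arange(-75,76,15)) if useyaw else [yaw]):
        v0=[x,y]+([y0*20] if useyaw else [])
        e=cost(v0)
        if best is None or e<best[0]: best=(e,v0)
    v0=np.array(best[1]); 
    sx=np.vstack([v0]+[v0+d for d in np.eye(len(v0))*5])
    r=minimize(cost,v0,method="Nelder-Mead",options=dict(initial_simplex=sx,xatol=.05,fatol=1e-4))
    return np.round(r.x[:2],1),np.round(np.degrees(r.x[2]/20),1) if useyaw else None,round(r.fun,3)
def mask(p,name,x,y,z=15):
    "mask whose centroid is nearest to the expected spot"
    u=proj(p,np.array([[x,y,z]],float))[0]; best=None
    for d in trace(p,name):
        k=d["pixels"]; n,l,st,ce=cv2.connectedComponentsWithStats(k.astype(np.uint8))
        for i in range(1,n):
            e=np.hypot(*(ce[i]-u))
            if st[i,4]>40 and (best is None or e<best[0]): best=(e,l==i,d["conf"])
    return best and (best[1],best[2],best[0])
E
python3 - <<'E'
from fit import *
ps={}
for n in("scene","top"): ps[n]=snapshot(n)
G=dict(head=(452,152),pan=(464,-121),white_die=(452,154),brass_die=(393,-322),spacer=(603,283),cap=(613,-252),smallcap=(503,-324),black_die=(382,309),shaker=(722,141))
for n,(x,y) in G.items():
    v=[];info=[]
    for pn,p in ps.items():
        r=mask(p,'cap' if n=='smallcap' else n,x,y)
        if r and r[2]<15: v.append((p,r[0])); info.append((pn,int(r[0].sum()),round(r[1],2)))
        if r and r[2]<15: print("  ",n,pn,fit([v[-1]],n,x,y,22 if n=='white_die' else 0,0,'die' in n))
    if v: print(n,fit(v,n,x,y,22 if n=='white_die' else 0,0,'die' in n),info)
t=ps["top"]["image"][:,:,::-1]
a=cv2.resize(t[185:310,220:300],None,fx=4,fy=4,interpolation=2); b=cv2.resize(t[185:310,390:470],None,fx=4,fy=4,interpolation=2)
cv2.imwrite("pics/crop1.png",np.hstack([a,b]))
E
```

```text
head scene (array([449.2, 152.4]), None, np.float64(0.513))
   head top (array([449.4, 155.1]), None, np.float64(0.696))
head (array([449.4, 153.8]), None, np.float64(0.62)) [('scene', 1251, 0.78), ('top', 863, 0.77)]
   pan scene (array([ 465.6, -123.8]), None, np.float64(0.068))
   pan top (array([ 468.3, -119.9]), None, np.float64(0.074))
pan (array([ 467.9, -120.6]), None, np.float64(0.075)) [('scene', 1835, 0.92), ('top', 1951, 0.91)]
   white_die scene (array([447.7, 151.3]), np.float64(-4.6), np.float64(0.187))
   white_die top (array([450.1, 155.7]), np.float64(-6.7), np.float64(0.08))
white_die (array([450.1, 154.3]), np.float64(-6.9), np.float64(0.161)) [('scene', 674, 0.59), ('top', 536, 0.8)]
   brass_die scene (array([ 390.2, -324.8]), np.float64(-5.9), np.float64(0.06))
   brass_die top (array([ 389.9, -321. ]), np.float64(-6.5), np.float64(0.074))
brass_die (array([ 390.7, -322.4]), np.float64(-6.4), np.float64(0.088)) [('scene', 482, 0.58), ('top', 558, 0.82)]
   spacer scene (array([605.3, 278. ]), None, np.float64(0.042))
   spacer top (array([605.6, 278.9]), None, 
[... 293 characters left out ...]
05)) [('scene', 709, 0.74), ('top', 689, 0.69)]
   smallcap scene (array([ 505. , -326.7]), None, np.float64(0.069))
smallcap (array([ 505. , -326.7]), None, np.float64(0.069)) [('scene', 273, 0.49)]
   black_die scene (array([380.9, 308.5]), np.float64(-64.1), np.float64(0.051))
   black_die top (array([382. , 311.2]), np.float64(-66.1), np.float64(0.071))
black_die (array([381.6, 309.9]), np.float64(-65.9), np.float64(0.081)) [('scene', 856, 0.97), ('top', 559, 0.83)]
   shaker scene (array([721.9, 141.1]), None, np.float64(0.17))
   shaker top (array([719.7, 143.1]), None, np.float64(0.228))
shaker (array([720.4, 141.7]), None, np.float64(0.211)) [('scene', 881, 0.85), ('top', 287, 0.56)]
```

View pics/crop1.png

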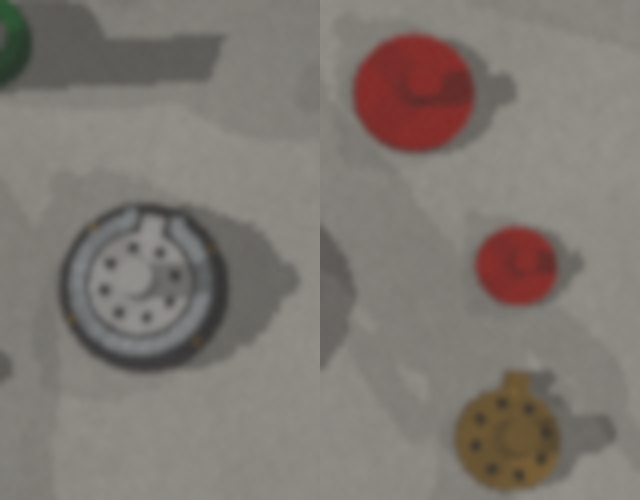

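The crop shows the large red cap at crop (414,92), about 29.5 px or 80 mm across, with a matching plate and knob. The small one at crop (516,265) is about 20 px or 54 mm. So the cap is the one at world (614,-252). There is only one brass die, with its tab near -6°, and the head slot is near -6° too. Moving to the head now.

```bash
python3 -m handwheel '[[1,0,0,0,0,0,0.0873],[1,0,0,0,0,0,0.0873],[1,0,0,0,0,0,0.0873],[1,2.7,-2.55,0,0,0,0],[1,2.7,-2.55,0,0,0,0],[1,2.7,-2.55,0,0,0,0],[1,2.7,-2.55,0,0,0,0],[1,2.7,-2.55,0,0,0,0],[1,2.7,-2.55,0,0,0,0],[1,2.7,-2.55,0,0,0,0],[1,2.7,-2.55,0,0,0,0],[1,2.7,-2.55,0,0,0,0]]' 40
python3 -m handwheel '[[1,0.4,-3.9,0,0,0,0],[1,0.4,-3.9,0,0,0,0],[1,0.4,-3.9,0,0,0,0],[1,0.4,-3.9,0,0,0,0],[1,0.4,-3.9,0,0,0,0],[1,0.4,-3.9,0,0,0,0],[1,0.4,-3.9,0,0,0,0],[1,0.4,-3.9,0,0,0,0],[1,0.4,-3.9,0,0,0,0],[1,0.4,-3.9,0,0,0,0],[1,0.4,-3.9,0,0,0,0],[1,0.4,-3.9,0,0,0,0]]'
python3 -m handwheel '[[1,0,-3.0,0,0,0,0],[1,0,0,0,0,0,0],[1,0,0,0,0,0,0],[1,0,0,0,0,0,0]]'
python3 - <<'E'
from fit import *
p=snapshot("wrist"); cv2.imwrite("pics/w1.png",p["image"][:,:,::-1])
s=sense(); print(s["tool_pos"],s["tcp_rot"],"cam at",-p["R"].T@p["t"],p["R"][2])
for n in("white_die","head"): print(n,[(np.round(d["location"],1).tolist(),round(d["conf"],2)) for d in place_of(p,n)[:3]])
r=mask(p,"white_die",450,154,40)
if r: print(r[1:],fit([(p,r[0])],"white_die",450,154,22,0,True))
E
```

```text
time: 3.1
tool_pos: [399.4, -348.7, 248.6]
tcp_rot: [180.0, -0.0, -0.0]
ft_force: [0.3, -0.7, 0.6]
finger_gap: 85.3
grip_force: 0.0
time: 4.1
tool_pos: [446.2, 119.9, 248.7]
tcp_rot: [-180.0, -0.1, -0.0]
ft_force: [0.8, -1.5, 0.0]
finger_gap: 85.2
grip_force: 0.0
time: 4.43
tool_pos: [446.3, 147.7, 248.2]
tcp_rot: [180.0, 0.0, 0.0]
ft_force: [-0.7, -1.3, 0.5]
finger_gap: 85.5
grip_force: 0.0
[446.39639149 147.15957084 248.26347425] [ 1.79974987e+02  2.77301134e-03 -3.24764870e-02] cam at [524.79286102 146.99433246 372.89415454] [-3.04303553e-01 -1.09221385e-04 -9.52575108e-01]
white_die [([449.5, 156.3, 23.2], 0.72)]
head [([471.5, -121.1, -0.4], 0.73)]
(0.78, np.float64(5.093167934106474)) (array([451.3, 153.9]), np.float64(-5.5), np.float64(0.027))
```

View pics/w1.png

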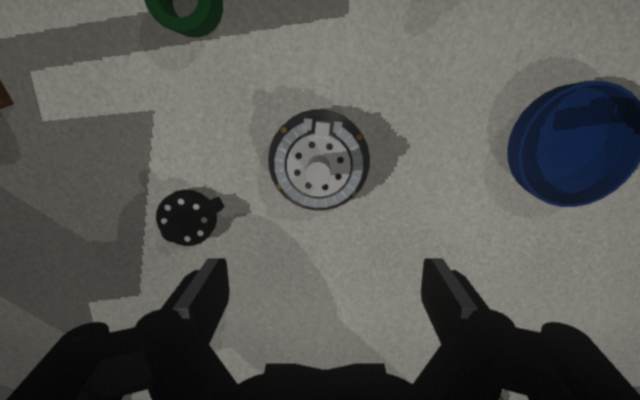

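The wrist view shows the white die at (319,160) with its tab in the slot at (323,127), and the model fit is tight at (451.3,153.9), -5.5°. Descending to grasp the boss.

```bash
python3 -m handwheel '[[1,0.45,-0.65,2,0,0,0],[1,0,0,3,0,0,0],[1,0,0,3,0,0,0],[1,0,0,3,0,0,0],[1,0,0,3,0,0,0],[1,0,0,2.5,0,0,0],[1,0,0,1.8,0,0,0],[1,0,0,0,0,0,0],[1,0,0,0,0,0,0],[0,0,0,0,0,0,0],[-0.3,0,0,0,0,0,0],[-0.6,0,0,0,0,0,0]]' 30
python3 -m handwheel '[[-1,0,0,0,0,0,0],[-1,0,0,0,0,0,0],[-1,0,0,0,0,0,0],[-1,0,0,0,0,0,0],[-1,0,0,0,0,0,0],[-1,0,0,0,0,0,0]]'
python3 - <<'E'
from fit import *
s=sense();print(s["tool_pos"],s["ft_force"],s["wrist_torque"])
p=snapshot("wrist"); cv2.imwrite("pics/w2.png",p["image"][:,:,::-1])
E
```

```text
time: 5.63
tool_pos: [452.3, 154.6, 67.2]
tcp_rot: [-180.0, -0.2, -0.0]
ft_force: [-0.4, 0.3, -0.1]
finger_gap: 51.6
grip_force: 0.0
time: 6.13
tool_pos: [451.5, 154.6, 66.2]
tcp_rot: [-180.0, -0.1, 0.0]
ft_force: [-1.3, -0.3, 5.8]
finger_gap: 23.1
grip_force: 29.2
[451.45870046 154.57386677  66.20415464] [-1.30505356 -0.2638988   5.82198857] [-0.03703265  0.17946234 -0.04934107]
```

View pics/w2.png

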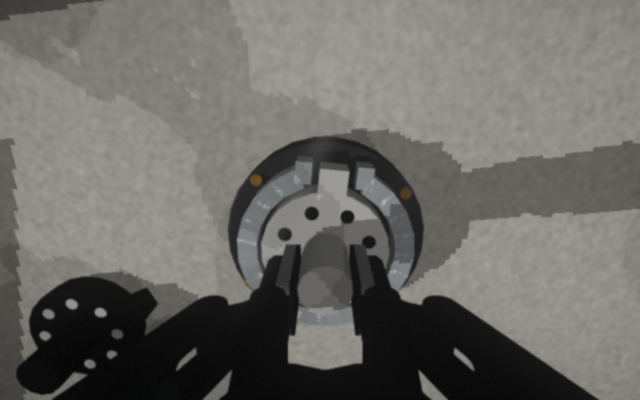

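The picture shows the boss clamped between the pads at (325,280) and the tab in the slot at (334,180). Lifting straight up.

```bash
python3 -m handwheel '[[-1,0,0,-0.3,0,0,0],[-1,0,0,-0.6,0,0,0],[-1,0,0,-1,0,0,0],[-1,0,0,-1,0,0,0],[-1,0,0,-1.5,0,0,0],[-1,0,0,-2,0,0,0],[-1,0,0,-2.5,0,0,0],[-1,0,0,-2.5,0,0,0],[-1,0,0,-1,0,0,0]]'
python3 -m handwheel '[[-1,0,1,0,0,0,0],[-1,0.2,2.5,0,0,0,0],[-1,0.2,2.5,0,0,0,0],[-1,0.2,2.5,0,0,0,0],[-1,0.2,2.5,0,0,0,0],[-1,0.2,2.5,0,0,0,0],[-1,0.2,2.5,0,0,0,0],[-1,0.2,2.5,0,0,0,0],[-1,0.2,2.5,0,0,0,0],[-1,0.1,2.5,0,0,0,0],[-1,0,2.5,0,0,0,0],[-1,0,1.5,0,0,0,0]]'
python3 -m handwheel '[[-1,0,0.5,0,0,0,0],[-1,0,0,0,0,0,0],[-1,0,0,0,0,0,0]]'
python3 - <<'E'
from fit import *
s=sense();print(s["tool_pos"],s["ft_force"],s["wrist_torque"])
p=snapshot("wrist"); cv2.imwrite("pics/w3.png",p["image"][:,:,::-1])
for q in ("wrist","top","scene"):
    p=snapshot(q); r=mask(p,"pan",467,-121)
    if r: print(q,r[1:],fit([(p,r[0])],"pan",467,-121))
E
```

```text
time: 6.93
tool_pos: [452.8, 154.9, 194.3]
tcp_rot: [-179.9, -0.3, -0.0]
ft_force: [0.3, 0.6, -0.8]
finger_gap: 22.8
grip_force: 29.4
time: 7.93
tool_pos: [466.5, -123.2, 187.5]
tcp_rot: [180.0, 0.1, -0.1]
ft_force: [0.5, 0.3, -1.1]
finger_gap: 22.9
grip_force: 29.5
time: 8.18
tool_pos: [467.2, -125.3, 188.3]
tcp_rot: [-179.9, 0.1, -0.1]
ft_force: [0.2, 0.2, -0.5]
finger_gap: 23.2
grip_force: 29.5
[ 467.17674429 -125.33550872  188.27215715] [ 0.22399553  0.15505709 -0.5322401 ] [0.06560001 0.00428686 0.02406579]
wrist (0.97, np.float64(22.76915342771845)) (array([ 467.9, -120.5]), None, np.float64(0.527))
top (0.64, np.float64(11.856405933574466)) (array([ 468.6, -120.2]), None, np.float64(1.481))
scene (0.97, np.float64(0.615399586594853)) (array([ 465. , -125.3]), None, np.float64(0.089))
```

View pics/w3.png

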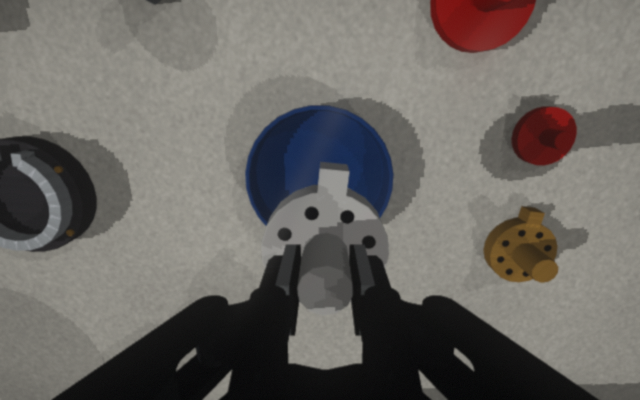

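The picture shows the die held level over the pan, which is centred at image (320,170). The head is empty at left and the brass die is at (522,248). Lowering into the pan.

```bash
python3 -m handwheel '[[-1,0,-0.25,1.5,0,0,0],[-1,0,0,2.5,0,0,0],[-1,0,0,2.5,0,0,0],[-1,0,0,2.5,0,0,0],[-1,0,0,2,0,0,0],[-1,0,0,1,0,0,0],[-1,0,0,0.6,0,0,0],[-1,0,0,0.4,0,0,0],[-1,0,0,0.3,0,0,0],[-1,0,0,0.2,0,0,0],[-1,0,0,0,0,0,0],[-1,0,0,0,0,0,0]]'
python3 -m handwheel '[[-1,0,0,0.1,0,0,0],[-1,0,0,0.1,0,0,0],[-1,0,0,0,0,0,0]]'
```

```text
time: 9.53
tool_pos: [468.5, -123.3, 55.1]
tcp_rot: [180.0, -0.1, -0.0]
ft_force: [-0.7, 0.8, -1.3]
finger_gap: 23.0
grip_force: 29.6
time: 9.78
tool_pos: [467.9, -123.1, 52.4]
tcp_rot: [180.0, -0.0, -0.0]
ft_force: [-0.7, 0.1, -0.6]
finger_gap: 22.8
grip_force: 29.6
```

```bash
python3 -m handwheel '[[-1,0,0,0.1,0,0,0],[-1,0,0,0.05,0,0,0],[-1,0,0,0.05,0,0,0],[-1,0,0,0,0,0,0]]'
python3 -m handwheel '[[-1,0,0,0.05,0,0,0],[-1,0,0,0.05,0,0,0],[-1,0,0,0,0,0,0]]'
```

```text
time: 10.12
tool_pos: [467.8, -123.1, 50.1]
tcp_rot: [-180.0, 0.0, -0.0]
ft_force: [0.0, -0.2, -1.2]
finger_gap: 23.0
grip_force: 29.6
time: 10.37
tool_pos: [467.9, -123.1, 49.3]
tcp_rot: [180.0, -0.0, -0.0]
ft_force: [-0.4, 0.2, -1.1]
finger_gap: 22.8
grip_force: 29.6
```

```bash
python3 -m handwheel '[[-1,0,0,0.05,0,0,0],[-1,0,0,0.05,0,0,0],[-1,0,0,0,0,0,0]]'
python3 -m handwheel '[[-1,0,0,0.05,0,0,0],[-1,0,0,0.05,0,0,0],[-1,0,0,0,0,0,0]]'
```

```text
time: 10.62
tool_pos: [467.9, -123.1, 49.2]
tcp_rot: [180.0, 0.0, -0.0]
ft_force: [-4.6, 1.2, 10.5]
finger_gap: 23.2
grip_force: 30.7
time: 10.87
tool_pos: [468.0, -123.1, 49.1]
tcp_rot: [180.0, 0.0, 0.0]
ft_force: [-11.5, 3.3, 20.7]
finger_gap: 23.0
grip_force: 31.7
```

Touched down. Relieving the press, releasing, then rising to a vantage point that shows both pan and head.

```bash
python3 -m handwheel '[[-1,0,0,-0.1,0,0,0],[-1,0,0,-0.1,0,0,0],[-0.3,0,0,0,0,0,0],[-0.2,0,0,0,0,0,0],[0,0,0,0,0,0,0],[0.2,0,0,0,0,0,0],[0.2,0,0,0,0,0,0]]'
python3 -m handwheel '[[0.2,0,0,-1,0,0,0],[0.2,0,0,-2,0,0,0],[0.2,0,0,-3,0,0,0],[1,0,0,-3.5,0,0,0],[1,0,0,-3.5,0,0,0],[1,0,-2,-3.5,0,0,0],[1,0,-2.5,-3.5,0,0,0],[1,0,-3,-2,0,0,0],[1,-0.4,-3,0,0,0,0],[1,-0.4,-3,0,0,0,0],[1,0,0,0,0,0,0],[1,0,0,0,0,0,0]]'
python3 - <<'E'
from fit import *
p=snapshot("wrist"); cv2.imwrite("pics/w4.png",p["image"][:,:,::-1])
s=sense();print(s["tool_pos"],s["joint_pos"])
r=mask(p,"white_die",468,-123,20); print(r[1:],fit([(p,r[0])],"white_die",468,-123,5,0,True))
for n,x,y in(("head",451,154),("pan",467,-122)):
    r=mask(p,n,x,y); print(n,r and (r[1:],fit([(p,r[0])],n,x,y)))
E
```

```text
time: 11.45
tool_pos: [467.8, -123.0, 49.1]
tcp_rot: [-180.0, 0.0, -0.0]
ft_force: [0.3, -0.4, -0.3]
finger_gap: 51.4
grip_force: 0.0
time: 12.45
tool_pos: [459.7, 12.3, 269.1]
tcp_rot: [180.0, -0.1, 0.2]
ft_force: [0.0, -0.3, 0.0]
finger_gap: 85.4
grip_force: 0.0
[459.81288529  11.30855216 268.75967244] [-4.96280874e+00 -1.52279653e+01  1.04822346e+02 -2.56750844e-02
  9.03666705e+01  8.49472049e+01]
(0.68, np.float64(3.7747830908406206)) (array([ 468.2, -122.8]), np.float64(-5.5), np.float64(0.036))
head ((0.92, np.float64(1.930894781329152)), (array([451.1, 153.5]), None, np.float64(0.019)))
pan ((0.96, np.float64(3.6169957603254748)), (array([ 468.4, -120.2]), None, np.float64(0.448)))
```

View pics/w4.png

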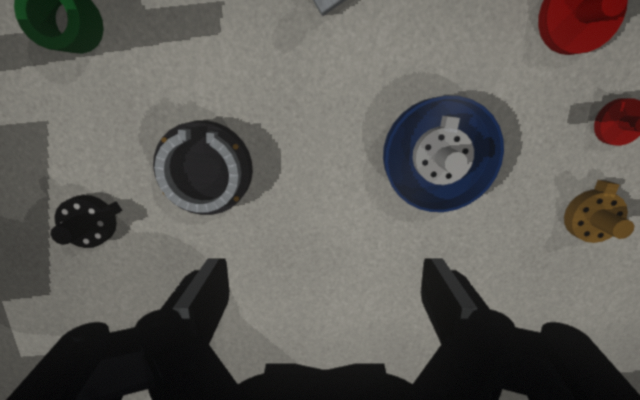

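The picture shows the white die lying flat and centred in the pan at (443,155). The head is empty at (203,167), with its slot at (197,135). Next, the slot angle from this view, and the brass die's fit.

```bash
python3 - <<'E'
from fit import *
p=snapshot("wrist"); g=cv2.cvtColor(p["image"],cv2.COLOR_RGB2GRAY).astype(np.float32)
for r in(38,40.5,43):
    a=np.arange(-40,30,1.0); X=np.c_[451.2+r*np.cos(np.radians(a)),153.7+r*np.sin(np.radians(a)),np.full(len(a),36.)]
    uv=proj(p,X).astype(np.float32); v=cv2.remap(g,uv[:,0].reshape(1,-1),uv[:,1].reshape(1,-1),cv2.INTER_LINEAR)[0]
    th=(v.max()+v.min())/2; d=a[v<th]; print(r,v.astype(int)[::3],"dark",d.min(),d.max(),d.mean())
r=mask(p,"brass_die",391,-322); print(r and (r[1:],fit([(p,r[0])],"brass_die",391,-322,0,0,True)))
E
python3 -m handwheel '[[1,-0.3,3,0,0,0,0],[1,-0.3,3,0,0,0,0],[1,-0.3,3.5,0,0,0,0],[1,-0.3,3.5,0,0,0,0],[1,-0.6,3.5,0,0,0,0],[1,-0.6,3.5,0,0,0,0],[1,-0.6,3.5,0,0,0,0],[1,-0.6,3,0,0,0,0],[1,-0.6,3,0,0,0,0],[1,-0.6,2,0,0,0,0],[1,-0.6,1,0,0,0,0],[1,-0.6,0,0,0,0,0]]'
python3 -m handwheel '[[1,-0.6,0,0,0,0,0],[1,0,0,0,0,0,0],[1,0,0,0,0,0,0]]'
python3 - <<'E'
from fit import *
p=snapshot("wrist"); s=sense();print(s["tool_pos"])
r=mask(p,"brass_die",391,-322); print(r and (r[1:],fit([(p,r[0])],"brass_die",391,-322,0,0,True)))
E
```

```text
38 [117 117 118 114 102 102  58  37  36  35  29  30  28  29  40  56  61  98
 112 117 124 121 117 118] dark -23.0 9.0 -7.0
40.5 [117 118 122 120 117 116  78  37  32  29  29  29  29  30  48  59  71 110
 118 125 148 123 117 119] dark -22.0 9.0 -6.5
43 [114 117 115 116 116 116  97  36  28  29  30  28  29  31  52  58  78 114
 117 121 130 117 114 116] dark -21.0 8.0 -6.5
((0.77, np.float64(5.2793818069548974)), (array([ 393.2, -321. ]), np.float64(-6.5), np.float64(0.049)))
time: 13.75
tool_pos: [398.7, -315.8, 267.7]
tcp_rot: [-180.0, 0.1, -0.2]
ft_force: [1.2, -0.2, 0.1]
finger_gap: 85.2
grip_force: 0.0
time: 14.0
tool_pos: [393.9, -312.8, 268.4]
tcp_rot: [-180.0, -0.0, 0.0]
ft_force: [0.2, 0.6, 0.1]
finger_gap: 85.2
grip_force: 0.0
[ 394.16996561 -312.85075857  268.45271188]
((0.8, np.float64(3.8869439721126464)), (array([ 392.2, -321.8]), np.float64(-7.1), np.float64(0.031)))
```

Slot is at about -6° and the brass tab at -7°, which is well inside the ±5.7° tab play, so hardly any turn is needed. Grasping the brass die at (392,-321.8).

```bash
python3 -m handwheel '[[1,-0.2,0.9,2,0,0,0],[1,0,0,3.5,0,0,0],[1,0,0,3.5,0,0,0],[1,0,0,3.5,0,0,0],[1,0,0,3.5,0,0,0],[1,0,0,3,0,0,0],[1,0,0,2.2,0,0,0],[1,0,0,1.2,0,0,0],[1,0,0,0,0,0,0],[1,0,0,0,0,0,0],[0,0,0,0,0,0,0],[-0.2,0,0,0,0,0,0]]' 60
python3 -m handwheel '[[-0.3,0,0,0,0,0,0],[-0.5,0,0,0,0,0,0],[-1,0,0,0,0,0,0],[-1,0,0,0,0,0,0],[-1,0,0,0,0,0,0],[-1,0,0,0,0,0,0],[-1,0,0,0,0,0,0],[-1,0,0,0,0,0,0]]'
```

```text
time: 15.1
tool_pos: [393.2, -324.1, 46.4]
tcp_rot: [179.8, -0.2, 0.0]
ft_force: [-0.2, -0.3, 0.5]
finger_gap: 63.9
grip_force: 0.0
time: 15.77
tool_pos: [392.3, -323.3, 45.2]
tcp_rot: [180.0, -0.1, -0.0]
ft_force: [-0.1, 1.5, 5.9]
finger_gap: 22.2
grip_force: 58.7
```

```bash
python3 -m handwheel '[[-1,0,0,-0.3,0,0,0],[-1,0,0,-0.8,0,0,0],[-1,0,0,-1.5,0,0,0],[-1,0,0,-2,0,0,0],[-1,0,0,-2.5,0,0,0],[-1,0,0,-2.5,0,0,0],[-1,0,0,-2,0,0,0],[-1,0,-1,-1.5,0,0,0],[-1,0.2,-2,0,0,0,0],[-1,0.4,-2.5,0,0,0,0],[-1,0.4,-3,0,0,0,0],[-1,0.4,-3,0,0,0,0]]'
python3 -m handwheel '[[-1,0.4,-3,0,0,0,0],[-1,0.4,-3,0,0,0,0],[-1,0.4,-3,0,0,0,0],[-1,0.4,-3,0,0,0,0],[-1,0.5,-3,0,0,0,0],[-1,0.5,-3,0,0,0,0],[-1,0.5,-3,0,0,0,0],[-1,0.5,-3,0,0,0,0],[-1,0.5,-3,0,0,0,0],[-1,0.4,-3,0,0,0,0],[-1,0.3,-2.5,0,0,0,0],[-1,0,-2,0,0,0,0]]'
python3 -m handwheel '[[-1,0,-1.5,0,0,0,0],[-1,0,0,0,0,0,0],[-1,0,0,0,0,0,0],[-1,0,0,0,0,0,0]]'
python3 - <<'E'
from fit import *
s=sense();print(s["tool_pos"],s["tcp_rot"],s["ft_force"],s["wrist_torque"])
p=snapshot("wrist"); cv2.imwrite("pics/w5.png",p["image"][:,:,::-1])
E
```

```text
time: 16.77
tool_pos: [405.2, -206.7, 175.2]
tcp_rot: [-180.0, 0.0, -0.1]
ft_force: [0.5, 0.9, -4.2]
finger_gap: 21.9
grip_force: 59.4
time: 17.77
tool_pos: [453.5, 139.1, 175.2]
tcp_rot: [-180.0, 0.0, 0.1]
ft_force: [0.0, -0.4, -4.5]
finger_gap: 22.0
grip_force: 59.3
time: 18.1
tool_pos: [453.5, 151.6, 175.0]
tcp_rot: [180.0, 0.0, 0.0]
ft_force: [-0.3, 0.4, -5.2]
finger_gap: 21.9
grip_force: 59.6
[453.50981623 151.62385899 175.01719092] [1.79964428e+02 4.40070096e-02 5.79385335e-03] [-0.34922893  0.42779942 -5.22009541] [-0.01695454 -0.03319693  0.01889387]
```

View pics/w5.png

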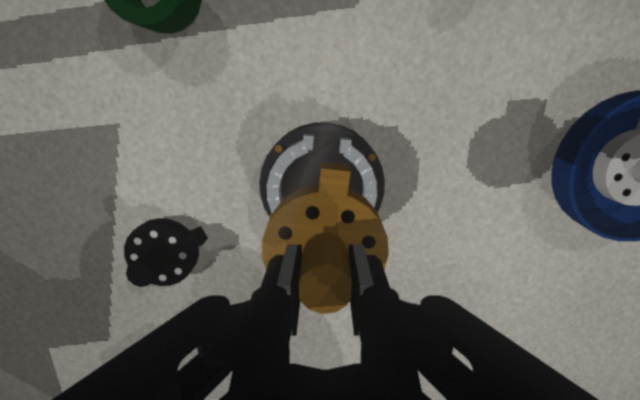

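The picture shows the brass die level in the grip with its tab at (335,180) lined up with the slot at (327,145), in the same tool-relative pose as the white die when it was seated. Lowering to just above the collar.

```bash
python3 -m handwheel '[[-1,-0.12,-0.27,1,0,0,0],[-1,0,0,2,0,0,0],[-1,0,0,2,0,0,0],[-1,0,0,2,0,0,0],[-1,0,0,1.2,0,0,0],[-1,0,0,0.6,0,0,0],[-1,0,0,0,0,0,0],[-1,0,0,0,0,0,0],[-1,0,0,0,0,0,0]]'
python3 - <<'E'
from fit import *
s=sense();print(s["tool_pos"],s["ft_force"])
p=snapshot("wrist"); a=cv2.resize(p["image"][110:330,210:440,::-1],None,fx=2.5,fy=2.5,interpolation=2); cv2.imwrite("pics/w6.png",a)
E
```

```text
time: 18.9
tool_pos: [453.7, 155.0, 88.5]
tcp_rot: [-180.0, -0.1, -0.0]
ft_force: [0.4, -0.0, -4.7]
finger_gap: 22.0
grip_force: 59.6
[453.73397977 154.97990965  88.51726816] [ 0.40215003 -0.01066336 -4.74195628]
```

View pics/w6.png

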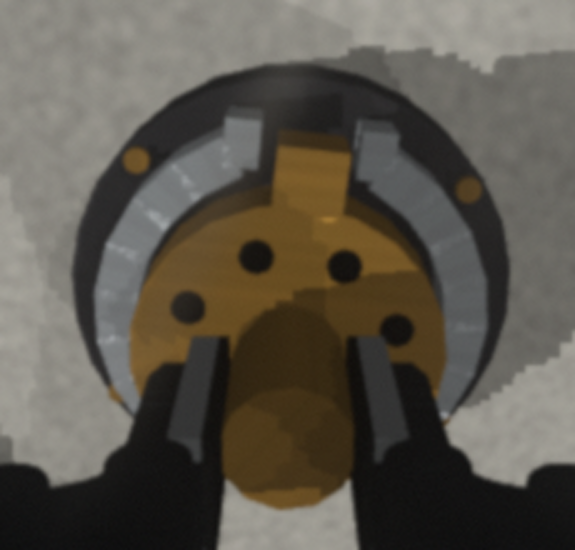

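The crop shows the tab (crop 273–352) inside the slot (262–357) and the disc inside the collar, a bit forward. I'll shift x by -1.4 mm and lower slowly.

```bash
python3 -m handwheel '[[-1,-0.14,0,0,0,0,0],[-1,0,0,0.3,0,0,0],[-1,0,0,0.3,0,0,0],[-1,0,0,0.2,0,0,0],[-1,0,0,0.2,0,0,0],[-1,0,0,0,0,0,0],[-1,0,0,0,0,0,0]]'
python3 -m handwheel '[[-1,0,0,0.2,0,0,0],[-1,0,0,0.2,0,0,0],[-1,0,0,0,0,0,0],[-1,0,0,0,0,0,0]]'
python3 -m handwheel '[[-1,0,0,0.2,0,0,0],[-1,0,0,0.1,0,0,0],[-1,0,0,0,0,0,0],[-1,0,0,0,0,0,0]]'
```

```text
time: 19.53
tool_pos: [451.1, 154.8, 76.9]
tcp_rot: [180.0, 0.0, -0.0]
ft_force: [-0.0, 0.4, -5.0]
finger_gap: 22.1
grip_force: 59.6
time: 19.87
tool_pos: [451.1, 154.8, 73.0]
tcp_rot: [180.0, 0.0, -0.0]
ft_force: [-0.6, -0.4, -4.9]
finger_gap: 21.9
grip_force: 59.6
time: 20.2
tool_pos: [451.2, 154.8, 70.1]
tcp_rot: [180.0, 0.0, -0.0]
ft_force: [0.3, 0.5, -4.3]
finger_gap: 21.7
grip_force: 59.6
```

```bash
python3 -m handwheel '[[-1,0,0,0.1,0,0,0],[-1,0,0,0.1,0,0,0],[-1,0,0,0,0,0,0],[-1,0,0,0,0,0,0]]'
python3 -m handwheel '[[-1,0,0,0.05,0,0,0],[-1,0,0,0.05,0,0,0],[-1,0,0,0,0,0,0]]'
python3 -m handwheel '[[-1,0,0,0.05,0,0,0],[-1,0,0,0,0,0,0]]'
```

```text
time: 20.53
tool_pos: [451.2, 154.8, 68.1]
tcp_rot: [180.0, 0.0, -0.0]
ft_force: [0.5, -0.1, -5.0]
finger_gap: 22.1
grip_force: 59.6
time: 20.78
tool_pos: [451.3, 154.9, 67.3]
tcp_rot: [-180.0, -0.0, -0.0]
ft_force: [-0.3, -0.0, -4.4]
finger_gap: 21.7
grip_force: 60.0
time: 20.95
tool_pos: [451.4, 154.9, 67.3]
tcp_rot: [-180.0, -0.0, -0.0]
ft_force: [-3.8, 0.3, 3.1]
finger_gap: 21.8
grip_force: 60.4
```

Seated: TCP 67.3 = 45.2 + 22, with contact force. Releasing, rising, and moving towards the spacer.

```bash
python3 -m handwheel '[[-0.3,0,0,-0.05,0,0,0],[-0.2,0,0,0,0,0,0],[0,0,0,0,0,0,0],[0.2,0,0,0,0,0,0],[0.2,0,0,0,0,0,0],[0.2,0,0,-1,0,0,0],[0.2,0,0,-2.5,0,0,0],[0.2,0,0,-3.5,0,0,0],[1,0,0,-3.5,0,0,0],[1,0,0,-3.5,0,0,0],[1,0,0,-3.5,0,0,0],[1,0,0,0,0,0,0]]'
python3 - <<'E'
from fit import *
p=snapshot("wrist"); a=cv2.resize(p["image"][90:240,220:420,::-1],None,fx=3,fy=3,interpolation=2); cv2.imwrite("pics/w7.png",a)
r=mask(p,"brass_die",451,154,45); print(r and (r[1:],fit([(p,r[0])],"brass_die",451,154,22,0,True)))
E
python3 -m handwheel '[[1,2,-1.6,0,0,0,0],[1,3,-2.4,0,0,0,0],[1,3,-2.4,0,0,0,0],[1,3,-2.4,0,0,0,0],[1,2,-1.6,0,0,0,0],[1,1,-0.8,0,0,0,0],[1,0,0,0,0,0,0],[1,0,0,0,0,0,0],[1,0,0,0,0,0,0]]'
python3 - <<'E'
from fit import *
p=snapshot("wrist"); s=sense();print(s["tool_pos"],s["tcp_rot"])
for d in trace(p,"spacer")[:2]:
    k=d["pixels"]; r,c=np.where(k); print(d["conf"],k.sum(),c.min(),c.max(),r.min(),r.max())
    f=np.zeros(k.shape,np.uint8); cs,_=cv2.findContours(k.astype(np.uint8),cv2.RETR_EXTERNAL,cv2.CHAIN_APPROX_NONE)
    cv2.drawContours(f,[max(cs,key=cv2.contourArea)],-1,1,-1); print(fit([(p,f>0)],"spacer",605,278))
cv2.imwrite("pics/w8.png",p["image"][:,:,::-1])
E
```

```text
time: 21.95
tool_pos: [454.8, 155.7, 251.6]
tcp_rot: [-179.8, -0.7, -0.0]
ft_force: [0.8, 0.2, 1.6]
finger_gap: 85.9
grip_force: 0.0
((0.79, np.float64(5.134526709980598)), (array([451.1, 154.6]), np.float64(-6.6), np.float64(0.038)))
time: 22.8
tool_pos: [590.3, 266.2, 241.1]
tcp_rot: [179.9, 0.1, -0.0]
ft_force: [-0.6, -0.5, 0.0]
finger_gap: 85.4
grip_force: 0.0
[590.36505886 266.09666123 241.58271441] [ 1.79964468e+02  7.96312320e-02 -2.55515786e-02]
0.72 2424 281 342 120 185
(array([607.3, 278.8]), None, np.float64(0.021))
```

View pics/w7.png

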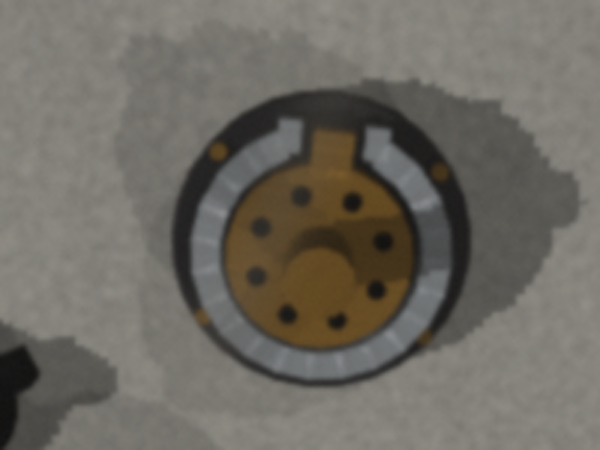

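The crop shows the brass die fully down, with its tab in the slot at (333,150) and an even gap around it. The spacer fit is (607.3,278.8), residual 2%. Reaching for it.

```bash
python3 -m handwheel '[[1,0.83,-0.62,1,0,0,0],[1,0.83,-0.62,2,0,0,0],[1,0,0,3,0,0,0],[1,0,0,3,0,0,0],[1,0,0,3,0,0,0],[1,0,0,3,0,0,0],[1,0,0,2.5,0,0,0],[1,0,0,1.5,0,0,0],[1,0,0,1,0,0,0],[1,0,0,0.8,0,0,0],[1,0,0,0,0,0,0],[1,0,0,0,0,0,0]]' 30
python3 - <<'E'
from fit import *
p=snapshot("wrist"); s=sense();print(s["tool_pos"],s["ft_force"]); cv2.imwrite("pics/w9.png",p["image"][:,:,::-1])
E
```

```text
time: 23.9
tool_pos: [608.6, 279.4, 35.4]
tcp_rot: [-180.0, -0.1, -0.0]
ft_force: [0.2, 0.3, 0.3]
finger_gap: 85.3
grip_force: 0.0
[609.04674559 279.60004733  36.04636944] [-0.14977645  0.93805074  0.1102749 ]
```

View pics/w9.png

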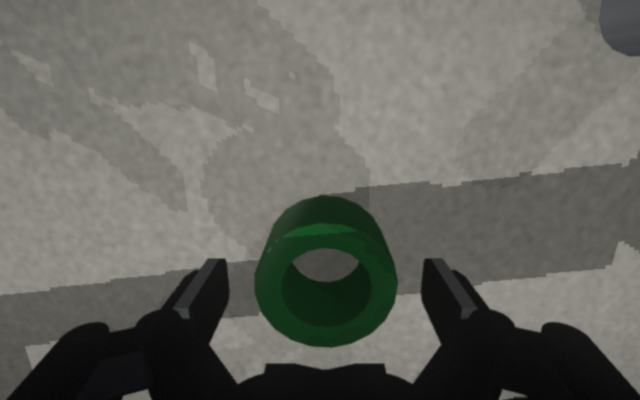

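The ring stands centred between the open fingers at (326,290). Lowering the last 11 mm and closing.

```bash
python3 -m handwheel '[[1,-0.15,0,0.6,0,0,0],[1,0,0,0.5,0,0,0],[1,0,0,0,0,0,0],[1,0,0,0,0,0,0],[0.6,0,0,0,0,0,0],[0.5,0,0,0,0,0,0],[0.45,0,0,0,0,0,0],[0.3,0,0,0,0,0,0],[-1,0,0,0,0,0,0],[-1,0,0,0,0,0,0],[-1,0,0,0,0,0,0],[-1,0,0,0,0,0,0]]'
python3 - <<'E'
from fit import *
p=snapshot("wrist"); s=sense();print(s["tool_pos"],s["ft_force"],s["finger_gap"],s["grip_force"])
k=trace(p,"spacer")[0]["pixels"]; cs,_=cv2.findContours(k.astype(np.uint8),cv2.RETR_EXTERNAL,cv2.CHAIN_APPROX_NONE)
f=np.zeros(k.shape,np.uint8); cv2.drawContours(f,[max(cs,key=cv2.contourArea)],-1,1,-1); print(fit([(p,f>0)],"spacer",607,279))
E
```

```text
time: 24.95
tool_pos: [606.8, 279.4, 23.8]
tcp_rot: [-180.0, -0.0, -0.0]
ft_force: [-0.8, 0.6, 5.7]
finger_gap: 61.8
grip_force: 32.3
[606.76498988 279.35634026  23.79562265] [-1.448564   -0.89036447  5.28595984] 62.06379619179948 32.31663728132844
(array([607. , 278.5]), None, np.float64(0.057))
```

```bash
python3 -m handwheel '[[-1,0,0,-0.3,0,0,0],[-1,0,0,-0.8,0,0,0],[-1,0,0,-1.5,0,0,0],[-1,0,0,-2,0,0,0],[-1,0,0,-2.5,0,0,0],[-1,0,0,-2.5,0,0,0],[-1,0,0,-2,0,0,0],[-1,0,0,-1,0,0,0]]'
python3 -m handwheel '[[-1,-1,0.8,0,0,0,0],[-1,-2.2,1.8,0,0,0,0],[-1,-2.8,2.2,0,0,0,0],[-1,-2.8,2.2,0,0,0,0],[-1,-2.8,2.2,0,0,0,0],[-1,-2.3,1.8,0,0,0,0],[-1,-1.4,1.1,0,0,0,0],[-1,-0.3,0.3,0,0,0,0],[-1,0,0,0,0,0,0],[-1,0,0,0,0,0,0],[-1,0,0,0,0,0,0]]'
python3 - <<'E'
from fit import *
p=snapshot("wrist"); s=sense();print(s["tool_pos"],s["ft_force"],s["finger_gap"],s["grip_force"])
cv2.imwrite("pics/w10.png",p["image"][:,:,::-1])
E
```

```text
time: 25.72
tool_pos: [608.2, 279.9, 154.5]
tcp_rot: [-179.9, -0.3, -0.0]
ft_force: [0.0, 1.1, 0.5]
finger_gap: 61.6
grip_force: 32.9
time: 26.63
tool_pos: [451.4, 155.8, 149.7]
tcp_rot: [-180.0, -0.1, 0.0]
ft_force: [0.3, 1.2, -0.6]
finger_gap: 61.8
grip_force: 32.9
[451.28651505 155.83878414 149.48841491] [-0.27228529  0.5006122  -0.0166247 ] 62.165903106733616 32.92064683511853
```

View pics/w10.png

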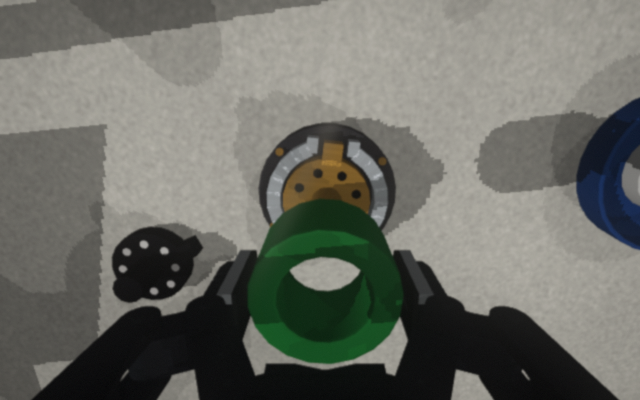

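The ring is held level, and the brass die in the head shows behind it at (325,180). Lowering.

```bash
python3 -m handwheel '[[-1,0,0.1,1,0,0,0],[-1,0,0,2,0,0,0],[-1,0,0,1.5,0,0,0],[-1,0,0,0.5,0,0,0],[-1,0,0,0,0,0,0],[-1,0,0,0,0,0,0],[-1,0,0,0,0,0,0]]'
python3 -m handwheel '[[-1,0,0,0.5,0,0,0],[-1,0,0,0.5,0,0,0],[-1,0,0,0.5,0,0,0],[-1,0,0,0.5,0,0,0],[-1,0,0,0.4,0,0,0],[-1,0,0,0.2,0,0,0],[-1,0,0,0.1,0,0,0],[-1,0,0,0,0,0,0],[-1,0,0,0,0,0,0],[-1,0,0,0,0,0,0]]'
python3 - <<'E'
from fit import *
p=snapshot("wrist"); s=sense();print(s["tool_pos"],s["ft_force"],s["finger_gap"])
a=cv2.resize(p["image"][150:370,210:440,::-1],None,fx=2.5,fy=2.5,interpolation=2); cv2.imwrite("pics/w11.png",a)
E
```

```text
time: 27.27
tool_pos: [451.1, 154.5, 100.0]
tcp_rot: [-180.0, -0.1, 0.0]
ft_force: [-0.1, 0.7, 0.2]
finger_gap: 61.9
grip_force: 33.0
time: 28.1
tool_pos: [450.6, 154.3, 72.5]
tcp_rot: [-180.0, -0.0, -0.0]
ft_force: [-0.6, -0.6, -0.8]
finger_gap: 61.6
grip_force: 33.0
[450.63154922 154.28940176  72.49846985] [ 0.72742895  0.27235116 -0.23130098] 61.77240204834626
```

View pics/w11.png

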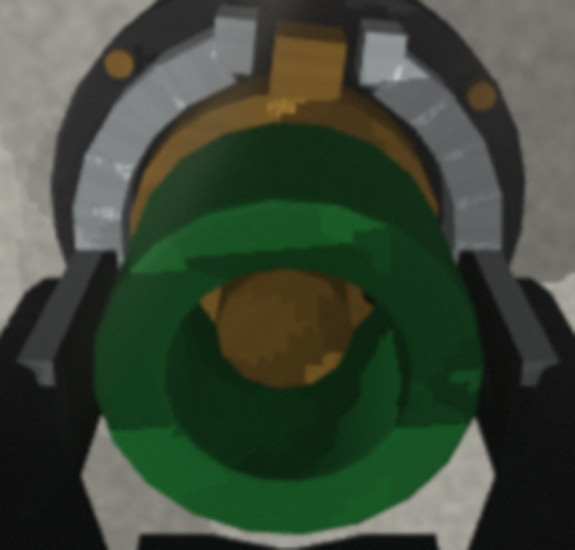

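The crop shows the boss at (287,330) inside the ring bore and laterally centred. Lowering gently to contact.

```bash
python3 -m handwheel '[[-1,0,0,0.3,0,0,0],[-1,0,0,0.3,0,0,0],[-1,0,0,0.2,0,0,0],[-1,0,0,0.1,0,0,0],[-1,0,0,0,0,0,0],[-1,0,0,0,0,0,0]]'
python3 -m handwheel '[[-1,0,0,0.05,0,0,0],[-1,0,0,0.05,0,0,0],[-1,0,0,0,0,0,0],[-1,0,0,0,0,0,0]]'
python3 -m handwheel '[[-1,0,0,0.05,0,0,0],[-1,0,0,0,0,0,0],[-1,0,0,0,0,0,0]]'
```

```text
time: 28.65
tool_pos: [450.3, 154.2, 63.1]
tcp_rot: [180.0, 0.0, -0.0]
ft_force: [-0.1, -0.5, -0.3]
finger_gap: 62.2
grip_force: 33.0
time: 28.98
tool_pos: [450.4, 154.2, 62.2]
tcp_rot: [-180.0, -0.0, -0.0]
ft_force: [-0.5, -0.4, -0.4]
finger_gap: 61.8
grip_force: 33.0
time: 29.23
tool_pos: [450.5, 154.2, 61.7]
tcp_rot: [-180.0, -0.0, -0.0]
ft_force: [-0.5, 0.2, -0.1]
finger_gap: 62.1
grip_force: 33.0
```

```bash
python3 -m handwheel '[[-1,0,0,0.05,0,0,0],[-1,0,0,0,0,0,0]]'
python3 -m handwheel '[[-1,0,0,0.05,0,0,0],[-1,0,0,0,0,0,0]]'
```

```text
time: 29.4
tool_pos: [450.5, 154.3, 61.7]
tcp_rot: [180.0, -0.0, -0.0]
ft_force: [-2.6, -0.6, 6.4]
finger_gap: 61.8
grip_force: 33.4
time: 29.57
tool_pos: [450.5, 154.3, 61.7]
tcp_rot: [180.0, 0.0, -0.0]
ft_force: [-5.3, -1.5, 10.7]
finger_gap: 62.0
grip_force: 33.9
```

Contact at 61.7. Releasing, rising, checking, and travelling to the cap.

```bash
python3 -m handwheel '[[-1,0,0,-0.08,0,0,0],[0.55,0,0,0,0,0,0],[0.65,0,0,0,0,0,0],[0.8,0,0,0,0,0,0],[1,0,0,0,0,0,0],[1,0,0,-0.5,0,0,0],[1,0,0,-2,0,0,0],[1,0,0,-3.5,0,0,0],[1,0,0,-3.5,0,0,0],[1,0,0,-3.5,0,0,0],[1,0,0,-3.5,0,0,0],[1,0,0,0,0,0,0]]'
python3 - <<'E'
from fit import *
p=snapshot("wrist"); a=cv2.resize(p["image"][90:240,220:420,::-1],None,fx=3,fy=3,interpolation=2); cv2.imwrite("pics/w12.png",a)
k=trace(p,"spacer")[0]["pixels"]; cs,_=cv2.findContours(k.astype(np.uint8),cv2.RETR_EXTERNAL,cv2.CHAIN_APPROX_NONE)
f=np.zeros(k.shape,np.uint8); cv2.drawContours(f,[max(cs,key=cv2.contourArea)],-1,1,-1); print(fit([(p,f>0)],"spacer",451,154,38))
E
python3 -m handwheel '[[1,1,2,0,0,0,0],[1,1.3,3.5,0,0,0,0],[1,1.3,3.8,0,0,0,0],[1,1.3,3.8,0,0,0,0],[1,1.3,3.8,0,0,0,0],[1,1.3,3.8,0,0,0,0],[1,1.3,3.8,0,0,0,0],[1,1.3,3.8,0,0,0,0],[1,1.3,3.8,0,0,0,0],[1,1.3,3.5,0,0,0,0],[1,1.3,2.5,0,0,0,0],[1,0.7,2,0,0,0,0]]'
python3 -m handwheel '[[1,0,0,0,0,0,0],[1,0,0,0,0,0,0],[1,0,0,0,0,0,0]]'
python3 - <<'E'
from fit import *
p=snapshot("wrist"); s=sense();print(s["tool_pos"],s["joint_pos"].round(1))
r=mask(p,"cap",614,-252); print(r and (r[1:],fit([(p,r[0])],"cap",614,-252)))
cv2.imwrite("pics/w13.png",p["image"][:,:,::-1])
E
```

```text
time: 30.57
tool_pos: [454.0, 155.1, 235.3]
tcp_rot: [-179.8, -0.7, -0.0]
ft_force: [1.2, -0.1, 0.8]
finger_gap: 85.4
grip_force: 0.0
(array([451.6, 154.1]), None, np.float64(0.051))
time: 31.67
tool_pos: [596.9, -249.1, 223.8]
tcp_rot: [-179.9, 0.2, -0.1]
ft_force: [0.4, 0.0, -0.5]
finger_gap: 85.3
grip_force: 0.0
time: 31.92
tool_pos: [596.6, -246.0, 224.8]
tcp_rot: [-179.9, 0.1, -0.0]
ft_force: [-0.1, 0.3, 0.5]
finger_gap: 85.7
grip_force: 0.0
[ 596.77812764 -245.59760628  225.36130177] [-26.9  15.2  79.    0.   86.   63. ]
((0.86, np.float64(3.767352313464167)), (array([ 616.2, -252.5]), None, np.float64(0.023)))
```

View pics/w12.png

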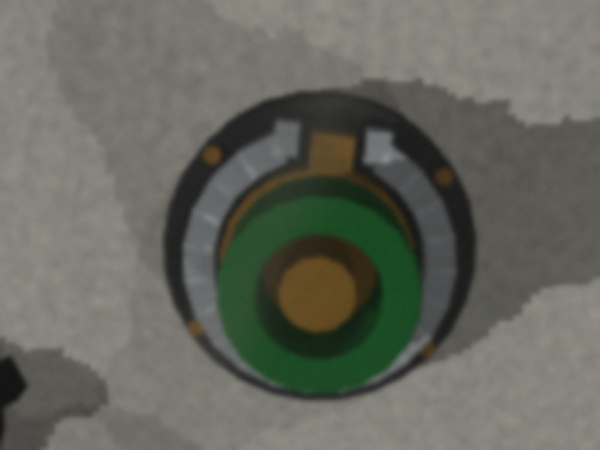

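The crop shows the green ring at (320,295) seated evenly around the boss. The cap fits the 80 mm model at (616.2,-252.5), residual 2.3%. That was my 14th picture, so the rest goes by numbers. Grasping the cap knob.

```bash
python3 -m handwheel '[[1,0.95,0.35,1,0,0,0],[1,0.95,0.35,2,0,0,0],[1,0,0,3,0,0,0],[1,0,0,3,0,0,0],[1,0,0,3,0,0,0],[1,0,0,2.5,0,0,0],[1,0,0,1.7,0,0,0],[1,0,0,1,0,0,0],[1,0,0,0,0,0,0],[1,0,0,0,0,0,0],[1,0,0,0,0,0,0]]' 30
python3 - <<'E'
from fit import *
p=snapshot("wrist"); s=sense();print(s["tool_pos"],s["ft_force"])
r=mask(p,"cap",616,-252); print(r and (r[1:],fit([(p,r[0])],"cap",616,-252)))
E
```

```text
time: 32.93
tool_pos: [617.5, -254.0, 56.6]
tcp_rot: [179.9, -0.1, 0.0]
ft_force: [0.2, -0.6, 0.6]
finger_gap: 85.2
grip_force: 0.0
[ 617.76381225 -254.22541397   56.94465666] [-0.04107507 -0.36861914 -0.11773256]
((0.69, np.float64(7.303213288907546)), (array([ 616.3, -252.7]), None, np.float64(0.033)))
```

```bash
python3 -m handwheel '[[1,-0.1,-0.15,0.7,0,0,0],[1,0,0,0.5,0,0,0],[1,0,0,0,0,0,0],[1,0,0,0,0,0,0],[0,0,0,0,0,0,0],[-0.2,0,0,0,0,0,0],[-0.3,0,0,0,0,0,0],[-0.5,0,0,0,0,0,0],[-1,0,0,0,0,0,0],[-1,0,0,0,0,0,0],[-1,0,0,0,0,0,0],[-1,0,0,0,0,0,0]]'
python3 -m handwheel '[[-1,0,0,0,0,0,0],[-1,0,0,0,0,0,0],[-1,0,0,0,0,0,0]]'
python3 - <<'E'
from fit import *
p=snapshot("wrist"); s=sense();print(s["tool_pos"],s["ft_force"])
r=mask(p,"cap",616,-252); print(r and (r[1:],fit([(p,r[0])],"cap",616,-252)))
E
```

```text
time: 34.03
tool_pos: [615.6, -252.4, 42.8]
tcp_rot: [180.0, -0.0, -0.0]
ft_force: [-0.5, 0.4, 1.5]
finger_gap: 22.7
grip_force: 29.6
time: 34.28
tool_pos: [615.6, -252.4, 42.8]
tcp_rot: [180.0, -0.0, -0.0]
ft_force: [-0.0, -0.5, 2.9]
finger_gap: 23.0
grip_force: 29.7
[ 615.56771312 -252.4109526    42.80198266] [0.05071952 0.50893451 2.72578401]
((0.78, np.float64(17.470527452288465)), (array([ 616.4, -252.9]), None, np.float64(0.302)))
```

```bash
python3 -m handwheel '[[-1,0,0,-0.3,0,0,0],[-1,0,0,-0.8,0,0,0],[-1,0,0,-1.6,0,0,0],[-1,0,0,-2.5,0,0,0],[-1,0,0,-3,0,0,0],[-1,0,0,-3,0,0,0],[-1,0,0,-2.2,0,0,0],[-1,0,0,-1.3,0,0,0]]'
python3 -m handwheel '[[-1,-0.6,-1.5,0,0,0,0],[-1,-1.2,-3,0,0,0,0],[-1,-1.5,-3.7,0,0,0,0],[-1,-1.5,-3.7,0,0,0,0],[-1,-1.5,-3.7,0,0,0,0],[-1,-1.5,-3.7,0,0,0,0],[-1,-1.5,-3.7,0,0,0,0],[-1,-1.5,-3.7,0,0,0,0],[-1,-1.5,-3.7,0,0,0,0],[-1,-1.5,-3.7,0,0,0,0],[-1,-1.2,-3,0,0,0,0],[-1,-0.8,-2,0,0,0,0]]'
python3 -m handwheel '[[-1,-0.7,-1.5,0,0,0,0],[-1,0,0,0,0,0,0],[-1,0,0,0,0,0,0],[-1,0,0,0,0,0,0]]'
```

```text
time: 35.05
tool_pos: [616.5, -252.8, 193.9]
tcp_rot: [179.9, -0.2, -0.0]
ft_force: [0.4, -0.1, 0.2]
finger_gap: 22.8
grip_force: 29.5
time: 36.05
tool_pos: [455.3, 141.3, 189.0]
tcp_rot: [-180.0, 0.1, 0.1]
ft_force: [-0.7, 0.5, -1.4]
finger_gap: 23.1
grip_force: 29.6
time: 36.38
tool_pos: [450.3, 153.2, 189.2]
tcp_rot: [180.0, 0.0, 0.0]
ft_force: [-0.4, -0.3, -0.4]
finger_gap: 23.0
grip_force: 29.6
```

```bash
python3 -m handwheel '[[-1,0,-0.1,1,0,0,0],[-1,0,0,2,0,0,0],[-1,0,0,1.5,0,0,0],[-1,0,0,1,0,0,0],[-1,0,0,0.6,0,0,0],[-1,0,0,0.2,0,0,0],[-1,0,0,0,0,0,0],[-1,0,0,0,0,0,0],[-1,0,0,0,0,0,0]]'
python3 - <<'E'
from fit import *
s=sense();print(s["tool_pos"],s["tcp_rot"],s["ft_force"])
z=s["tool_pos"][2]-42.8
for q in("top","scene"):
    p=snapshot(q)
    for n,h,x,y in(("cap",z,451,154),("head",0,451,154)):
        r=mask(p,n,x,y,z); print(q,n,r and (r[1:],fit([(p,r[0])],n,x,y,h)))
E
```

```text
time: 37.13
tool_pos: [451.1, 154.8, 127.5]
tcp_rot: [-180.0, -0.1, -0.0]
ft_force: [-0.1, -0.1, -0.9]
finger_gap: 22.8
grip_force: 29.6
[451.1315266  154.83981213 127.50367833] [-1.79979159e+02 -9.45391428e-02 -1.02792054e-02] [-0.06388068 -0.14916567 -0.94532105]
top cap ((0.54, np.float64(12.602851143471913)), (array([518.8, 172.4]), None, np.float64(1.0)))
top head ((0.54, np.float64(19.082379311717474)), (array([453.5, 153. ]), None, np.float64(6.997)))
scene cap ((0.84, np.float64(1.9746919523219275)), (array([451.8, 153.3]), None, np.float64(0.259)))
scene head ((0.86, np.float64(31.477905879530987)), (array([449.8, 152.8]), None, np.float64(0.655)))
```

```bash
python3 -m handwheel '[[-1,0,0.03,0.4,0,0,0],[-1,0,0,0.4,0,0,0],[-1,0,0,0,0,0,0],[-1,0,0,0,0,0,0]]'
python3 -m handwheel '[[-1,0,0,0.3,0,0,0],[-1,0,0,0.2,0,0,0],[-1,0,0,0,0,0,0],[-1,0,0,0,0,0,0]]'
python3 -m handwheel '[[-1,0,0,0.15,0,0,0],[-1,0,0,0.1,0,0,0],[-1,0,0,0,0,0,0],[-1,0,0,0,0,0,0]]'
```

```text
time: 37.77
tool_pos: [449.9, 154.3, 117.8]
tcp_rot: [180.0, 0.1, -0.0]
ft_force: [-0.5, -0.4, -0.0]
finger_gap: 22.7
grip_force: 29.6
time: 38.1
tool_pos: [450.2, 154.4, 113.3]
tcp_rot: [180.0, 0.0, -0.0]
ft_force: [0.0, -0.2, -1.4]
finger_gap: 22.8
grip_force: 29.6
time: 38.43
tool_pos: [450.3, 154.4, 110.9]
tcp_rot: [180.0, 0.0, -0.0]
ft_force: [1.1, 0.3, -1.0]
finger_gap: 22.8
grip_force: 29.6
```

Skirt is below the ring top with no contact, so it's going over. The last 2 mm:

```bash
python3 -m handwheel '[[-1,0,0,0.1,0,0,0],[-1,0,0,0.05,0,0,0],[-1,0,0,0,0,0,0],[-1,0,0,0,0,0,0]]'
python3 -m handwheel '[[-1,0,0,0.05,0,0,0],[-1,0,0,0,0,0,0],[-1,0,0,0,0,0,0]]'
python3 -m handwheel '[[-1,0,0,0.05,0,0,0],[-1,0,0,0,0,0,0]]'
```

```text
time: 38.77
tool_pos: [450.3, 154.4, 109.5]
tcp_rot: [180.0, 0.0, -0.0]
ft_force: [-0.5, 0.3, -0.2]
finger_gap: 22.6
grip_force: 29.6
time: 39.02
tool_pos: [450.4, 154.4, 109.0]
tcp_rot: [180.0, -0.0, -0.0]
ft_force: [0.4, 0.2, -1.3]
finger_gap: 22.9
grip_force: 29.6
time: 39.18
tool_pos: [450.6, 154.5, 108.7]
tcp_rot: [-180.0, -0.0, -0.0]
ft_force: [0.0, 1.2, 0.6]
finger_gap: 23.0
grip_force: 29.7
```

```bash
python3 -m handwheel '[[-1,0,0,0.04,0,0,0],[-1,0,0,0,0,0,0]]'
python3 -m handwheel '[[-1,0,0,-0.04,0,0,0],[-0.3,0,0,0,0,0,0],[-0.2,0,0,0,0,0,0],[0,0,0,0,0,0,0],[0.2,0,0,0,0,0,0],[0.2,0,0,0,0,0,0],[0.2,0,0,-0.5,0,0,0],[0.2,0,0,-2,0,0,0],[0.4,0,0,-3,0,0,0],[0.4,0,0,-3.5,0,0,0],[0.4,0,0,-3.5,0,0,0],[0.4,0,0,0,0,0,0]]'
python3 -m handwheel '[[0.4,0,0,0,0,0,0],[0.4,0,0,0,0,0,0]]'
python3 - <<'E'
from fit import *
s=sense();print(s["tool_pos"])
p=snapshot("wrist")
r=mask(p,"cap",451,154,80); print("cap",r and (r[1:],[fit([(p,r[0])],"cap",451,154,z) for z in(62,66,70)]))
p=snapshot("scene")
for n,x,y,z in(("cap",451,154,66),("white_die",468,-122,5),("black_die",382,310,0),("shaker",720,141,0)):
    r=mask(p,n,x,y,z+15); print(n,r and (r[1:],fit([(p,r[0])],n,x,y,z,0,'die' in n)))
for n in("stamp","brush","spacer"): print(n,[(np.round(d["location"]).tolist(),round(d["conf"],2)) for d in place_of(p,n)[:2]])
E
```

```text
time: 39.35
tool_pos: [450.6, 154.5, 108.8]
tcp_rot: [-180.0, -0.0, -0.0]
ft_force: [-2.4, -0.7, 4.9]
finger_gap: 22.8
grip_force: 30.2
time: 40.35
tool_pos: [453.9, 155.3, 242.2]
tcp_rot: [-179.8, -0.7, -0.0]
ft_force: [1.0, 0.0, 0.7]
finger_gap: 60.1
grip_force: 0.0
time: 40.52
tool_pos: [450.4, 154.4, 233.6]
tcp_rot: [-180.0, -0.0, -0.0]
ft_force: [-0.4, -0.4, 0.1]
finger_gap: 59.8
grip_force: 0.0
[450.42228154 154.44396781 233.58581136]
cap ((0.64, np.float64(2.977836065634316)), [(array([450.8, 154.1]), None, np.float64(0.02)), (array([451.7, 154. ]), None, np.float64(0.024)), (array([452.2, 153.9]), None, np.float64(0.047))])
cap ((0.9, np.float64(1.7013236451157177)), (array([449.5, 152.3]), None, np.float64(0.054)))
white_die ((0.89, np.float64(0.9931685897906981)), (array([ 465.8, -124.4]), np.float64(-6.4), np.float64(0.109)))
black_die ((0.86, np.float64(2.2980128853798325)), (array([381.6, 308.3]), np.float64(-66.4), np.float64(0.043)))
shaker ((0.9, np.float64(7.86387883580184)), (array([720. , 139.7]), None, np.float64(0.189)))
stamp [([643.0, 7.0, 6.0], 0.73)]
brush [([745.0, -133.0, 1.0], 0.62)]
spacer [([449.0, 156.0, 38.0], 0.55)]
```

Everything checks out. In the scene view the white die is at (465.8,-124.4) against the pan at (465.6,-123.8), the cap is level and seated on the stack axis, and the bystanders haven't moved.

```bash
python3 -c "
from bench import hand_in; print(hand_in())"
```

```text
the job is handed in; nothing more can be done
None
```

The changeover is done and handed in at about 41 s: the white die lies flat in the middle of the pan, and the brass die, green ring and red cap are stacked in the head in that order, with the bystanders where they were.

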